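Take the spent pack out of the snap-lid battery box

ROBOT

A 6-joint arm with a two-finger parallel gripper is mounted at the origin on a cart in front of the work surface, level with it; the furniture and walls round the work are solid. World frame = base frame: x ahead of the robot, y to its left, z up, the work surface at z = 0. Lengths are in m, angles in degrees, forces in N, time in s.
With the tool pointing down it reaches from about 0.3 to 0.75 m from the base axis. Payload 8.5 kg.
Tool frame: the origin (TCP) lies on the centre line of the jaws, within the pads' length; the fingertips stand 19 mm ahead of it and the grasp point (between the pads) is the TCP; z points along the fingers, x is the direction in which the jaws open and shut, and the axes are right-handed (so a half turn about z gives the same grasp; the last joint's range is limited). The gripper opens to 85 mm and grips with 20 to 120 N. Pads are 22 mm wide; open, the fingers measure 114 mm over their backs; the gripper's body (76 mm by 85 mm) begins 54 mm behind the grasp point. The pads swing forward as they close: fully open they stand 13 mm farther back than shut.
Start: joints at [62.779, 21.807, 74.336, -0, 83.858, -12.336], TCP at [0.141, 0.532, 0.25] pointing down, gripper open.
Joint ranges: [-178.18, 178.18], [-50.72, 133.34], [12.68, 142.11], [-81.47, 261.47], [9.98, 163.14], [-165.26, 165.26]. Speed limits (degrees/s): [136.94, 136.94, 180, 180, 180, 180].

INTERFACE

Orientations are given as a 3x3 rotation matrix whose columns are the frame's x, y, z axes.
In Python, from rig import env, cams, order gives the robot as it stands.
- The arm moves only by the tool step_arm, never from a script. Its argument "steps" is a list of rows, each an object with "xyz": the shift along the tool's x, y, z normalised to -1 to 1, where 1 is 0.04 m, a list of three; "turn": the turn, a rotation vector about the tool's x, y, z normalised to -1 to 1, where 1 is 0.08 rad, a list of three; "gripper": the gripper command: -1 is shut, 1 is fully open, values between are in proportion. A call has 1 to 20 rows; each row shifts and turns the commanded pose from where the row before left it, along the tool's axes as they then stand; what a row does not reach is not made up. A row lasts 1/12 s, in which the tool goes at most 41.7 mm and 7.16 degrees, less where a joint would pass 70% of its speed; a pose out of reach is approached as far as the arm can. A call with a number of a shift or a turn outside -1 to 1 is refused whole. A call with a gripper value outside its range is refused whole. The fingers move at their own pace and stop on an object; "squeeze" is the grip in N (left out, the last holds). Time passes only in rows, so rows that do not move let the fingers close. It gives the time, the measured TCP pose, the force and the opening at its end, in the units of the state.
- env.observe(): the state, without advancing time (a new reading comes with each control period).
- cams.get_image(name): name is "side" or "top" or "wrist"; returns (picture, depth): 480x640x3 uint8, red, green, blue; 480x640 float32, m along the optical axis (not along the pixel's ray), 0 where there is no reading.
- cams.camera_info(name): a dict with "fx", "fy", "cx", "cy" (pixels), "extrinsics" (4x4, takes a point from camera to world coordinates). Camera axes: x right, y down, z forward; pixel columns grow to the right and rows downward; lengths in m; the calibration is good to about 2 mm. The wrist camera is an equidistant fisheye: a pixel r from the principal point sees the ray r / f radians off the axis. A picture is of the moment at which its call begins: read the wrist's pose just before it. camera_info takes no time and is no camera call; for the wrist camera it gives the pose at the moment of the call.
- order.close_job(): hands the job in, once; it reports no verdict.
The state is a dict: "time_s": time; "q": joint angles; "qvel": joint speeds; "joint_efforts": joint torques, N m; "position": TCP position; "tool_rot": TCP orientation; "ft_force": force on the tool from outside, world axes, zero at the start; "wrist_torque": the same for the moment, N m; "grip_width": finger opening in m.
Only numpy, scipy, OpenCV 4.12 (cv2) and the standard library are available. Lean on these libraries where they do the work, as an engineer would, in place of code of your own. Each camera call takes 0.05 s, during which the arm holds its last target. There are 200 camera calls.

TASK

Take the battery pack out of the grey battery box and stand it upright in the metal tray: squeeze the two snap tabs on the box's cover inward while lifting the cover off, and lay the cover aside meanwhile. Then put the cover back on the box, fully down with both tabs snapped in, and leave the other things on the bench where they are.

Things in the scene. Friction and masses are not known exactly. Their poses are not given: they have to be found in the camera images.
- battery_box: open-topped grey plastic box fixed to the bench. Outside 136 (its x) x 78 (y) x 60 mm high, walls and floor 4 mm, inside 128 x 70 mm. Origin at the middle of its underside, z up. Half-way along each long wall, inside, a catch ledge 36 mm long sticks 4.5 mm inward, 51 to 56 mm above the bench (61 mm free between the ledges).
- cover_center (a point): middle of the loose black cover (0.14 kg; plate 140 (x) x 80 (y) x 4 mm), 2 mm above the plate's top face; axes parallel to the box's when fitted (a half turn fits too). Fitted, this point is 66 mm straight above the box's origin. A tapered skirt (1 mm play when fitted) and the tabs' hooks reach 28 mm below it; laid on the bench the cover stands level on its skirt, this point 28 mm up.
- tab_l (a joint): inward travel (m) of the cover's +y snap tab: 0 sprung out, 0.006 fully in. Fitted, its hook sits under the box's ledge and holds the cover down; it clears when pressed in more than 4.5 mm (spring 2.4 N at 0, 7.2 N fully in) and snaps back out when let go. The hook's underside is sloped, so pushing straight down (under 18 N) also snaps it on.
- tab_r (a joint): the same for the -y tab
- pack_center (a point): centre (25 mm up) of the battery pack, 0.3 kg, loose on the box's floor under the cover: dark steel body 90 (x) x 44 (y) x 30 mm high; on it, along x in the middle, a black bar handle 60 mm long, 10 mm wide, from 5 to 25 mm above this point. In the box it lies within 3 mm of the middle across (y) and 12 mm lengthwise.
- tray: open tray of plain sheet metal, loose, 0.5 kg, 130 mm (x) x 90 mm (y) x 28 mm high, wall and floor 3 mm. Origin at the middle of its underside, z up.
- v_block: grey steel V-block 60 x 60 x 40 mm, bystander, loose. Origin at the middle of its underside, as for all bystanders.
- oil_bottle: upright bottle with cap, 56 mm across, 160 mm high, bystander, loose
- tape_measure: tape measure 56 x 72 x 66 mm, bystander, loose
- screw_jar: upright round jar with lid, 70 mm across, 95 mm high, bystander, stuck fast to the bench
- bench_grinder: fixed double-wheel bench grinder, 290 mm high, an obstacle: it takes up x 0.26 to 0.575, y -0.055 to 0.38 (world). The drill press stands to the right: its base, 34 mm high, begins at y = -0.25, its head and table at y = -0.36. To the rear, keep things short of x = 0.735.
- tab_l_face (a point): middle of the outer face of the +y tab's upright thumb plate (moves with the tab): 28 mm long (x), 6 mm thick, from the cover's plate to 28 mm above cover_center; this point is 13 mm above cover_center, 27 mm to its +y. The two tabs' outer faces are 54 mm apart at rest, 42 mm pressed in; a fixed block 27 mm wide, 21 mm high stands between.
- tab_r_face (a point): the same for the -y tab

How it is judged:
By the outcome, as a careful person would: the job done as asked, in the order asked, and still so for the second after the job is handed in, with the robot touching nothing.
It also fails if it takes over 72 s, if anything falls off the work surface, if the arm or the gripper's body presses on something with over 40 N, if the wrist force passes 120 N, or if a joint passes its speed limit or range.

## Working session

There is one attempt and no reset: what is moved stays moved. The work goes in short steps, Python scripts to look and compute and a tool call to move; the robot and the scene stay as the last step left them, time stands still between calls to the robot, and variables do not carry over. Pictures are saved under pics/ and viewed, about 8 in all and at most 12, crops included, and the job is handed in when it is done.

Besides the shell and the picture viewer there is one more tool, called after "Emit:" as name([rows], argument=value, ...), one row to a line, values as JSON. step_arm: Moves the arm, as the interface text tells. Scaled input: -1 to 1 covers 0.04 m each way for a shift and 0.08 rad each way for a turn. Its arguments: {"type":"object","properties":{"steps":{"type":"array"},"squeeze":{"type":"number"}},"required":["steps"]}

```bash
mkdir -p pics; ls; python3 - <<'E'
from rig import env,cams
import cv2,numpy as np
s=env.observe();print(s['time_s'],s['position'],s['tool_rot'],s['grip_width'])
for n in['top','side']:
    im,d=cams.get_image(n);i=cams.camera_info(n);print(n,i)
    cv2.imwrite(f'pics/{n}0.png',im[:,:,::-1]);np.savez(f'{n}0.npz',im=im,d=d)
E
```

```text
pics
0.0 [0.14117249 0.53130807 0.24970469] [[ 2.56848673e-01  9.66451419e-01 -6.43083419e-04]
 [ 9.66450594e-01 -2.56849316e-01 -1.29573891e-03]
 [-1.41744425e-03 -2.88699532e-04 -9.99998954e-01]] 0.0856120708086115
top {'fx': 451.0363396132087, 'fy': 451.0363396132087, 'cx': 320.7578754586568, 'cy': 244.07982475487213, 'extrinsics': array([[-0.01448229, -0.9775315 ,  0.2102913 ,  0.37973237],
       [-0.99989255,  0.01368115, -0.005264  ,  0.15163334],
       [ 0.00226869, -0.21034494, -0.9776246 ,  0.98963045],
       [ 0.        ,  0.        ,  0.        ,  1.        ]])}
side {'fx': 517.9939768666342, 'fy': 517.9939768666342, 'cx': 323.55770102751046, 'cy': 235.9401755739409, 'extrinsics': array([[-0.96870344, -0.22033983,  0.11429785,  0.42636012],
       [-0.2482048 ,  0.85458614, -0.45615448,  0.73915766],
       [ 0.00283164, -0.47024769, -0.88252994,  1.2259118 ],
       [ 0.        ,  0.        ,  0.        ,  1.        ]])}
```

View pics/top0.png

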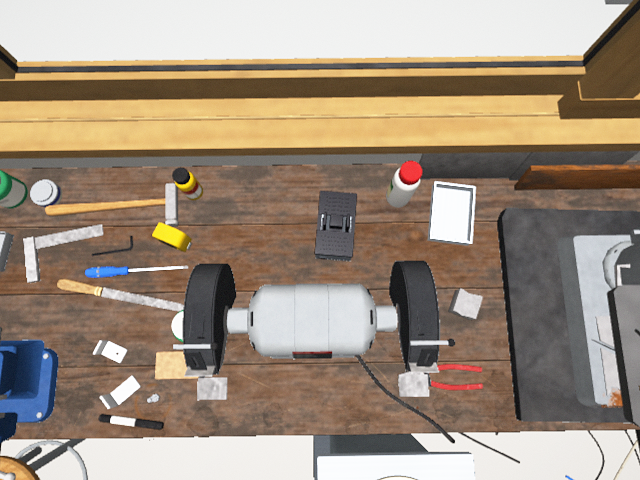

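View pics/side0.png

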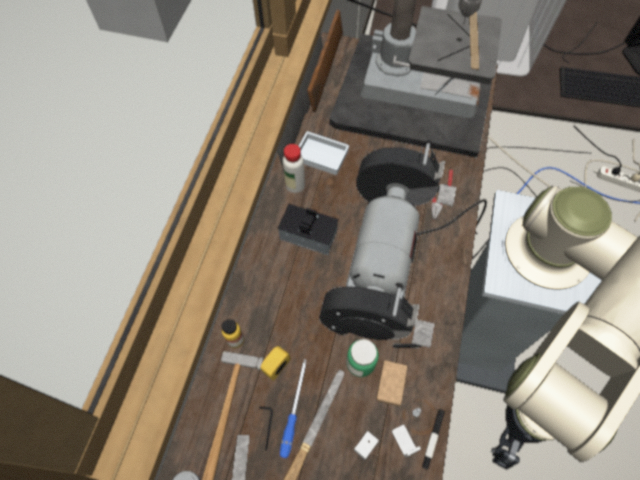

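```bash
cat > h.py <<'E'
import numpy as np,cv2
from rig import env,cams
def cloud(n,im=None,d=None):
    i=cams.camera_info(n)
    if d is None: im,d=cams.get_image(n)
    v,u=np.mgrid[:480,:640]
    P=np.stack([(u-i['cx'])/i['fx']*d,(v-i['cy'])/i['fy']*d,d],-1)
    T=i['extrinsics']
    W=P@T[:3,:3].T+T[:3,3]; W[d==0]=np.nan
    return im,W
def rect(W,lo,hi,xr,yr):
    m=(W[...,2]>lo)&(W[...,2]<hi)&(W[...,0]>xr[0])&(W[...,0]<xr[1])&(W[...,1]>yr[0])&(W[...,1]<yr[1])
    p=W[m]; 
    if len(p)<5: return len(p),None
    r=cv2.minAreaRect(p[:,:2].astype(np.float32)); return len(p),np.round(r[0],4),np.round(r[1],4),round(r[2],1),np.round(np.median(p[:,2]),4)
E
python3 - <<'E'
from h import *
for n in['top','side']:
    z=np.load(n+'0.npz');im,W=cloud(n,z['im'],z['d'])
    if n=='top':
        for u,v in[(336,200),(336,250),(325,235),(336,222),(453,212),(405,172),(466,300),(172,236),(180,322),(400,230),(185,176)]: print(u,v,W[v,u].round(3))
    print(n,'cover',rect(W,.057,.07,(.5,.74),(0.03,.2)))
    print(n,'tabs',rect(W,.078,.11,(.5,.74),(0.06,.2)))
    print(n,'tray',rect(W,.022,.033,(.5,.735),(-.25,-.07)))
    print(n,'bottle',rect(W,.145,.18,(.5,.735),(-.2,.02)))
    print(n,'vb',rect(W,.03,.05,(.3,.55),(-.25,-.1)))
    print(n,'bench',np.nanmedian(W[260:280,330:350,2] if n=='top' else W[240:250,250:265,2]))
z=np.load('top0.npz')
cv2.imwrite('pics/crop1.png',cv2.resize(z['im'][150:320,290:500,::-1],None,fx=3.5,fy=3.5,interpolation=2))
E
```

```text
336 200 [0.676 0.113 0.063]
336 250 [0.565 0.115 0.067]
325 235 [0.597 0.137 0.068]
336 222 [0.62  0.115 0.089]
453 212 [ 0.662 -0.155  0.004]
405 172 [ 0.7   -0.019  0.159]
466 300 [ 0.461 -0.163  0.02 ]
172 236 [0.6   0.459 0.067]
180 322 [0.42  0.425 0.093]
400 230 [ 0.623 -0.034 -0.002]
185 176 [0.716 0.424 0.111]
top cover (1974, array([0.6239, 0.1147]), array([0.0799, 0.1405]), 84.4, np.float64(0.0642))
top tabs (262, array([0.6233, 0.1147]), array([0.055 , 0.0274]), 84.8, np.float64(0.0878))
top tray (479, array([ 0.6144, -0.1797]), array([0.1713, 0.2048]), 81.6, np.float64(0.0293))
top bottle (511, array([ 0.6115, -0.0222]), array([0.0496, 0.2252]), 87.3, np.float64(0.1599))
top vb (448, array([ 0.4137, -0.1887]), array([0.1224, 0.2271]), 90.0, np.float64(0.037))
top bench -3.767837998469581e-05
side cover (1168, array([0.6262, 0.113 ]), array([0.0843, 0.1403]), 84.4, np.float64(0.0659))
side tabs (230, array([0.6257, 0.1131]), array([0.0569, 0.0278]), 84.4, np.float64(0.0894))
side tray (234, array([ 0.6341, -0.1819]), array([0.1678, 0.1708]), 80.0, np.float64(0.0288))
side bottle (360, array([ 0.6115, -0.027 ]), array([0.0548, 0.2273]), 85.2, np.float64(0.1612))
side vb (9, array([ 0.4141, -0.2498]), array([0.2196, 0.0025]), 0.6, np.float64(0.0351))
side bench 0.002515850772892847
```

View pics/crop1.png

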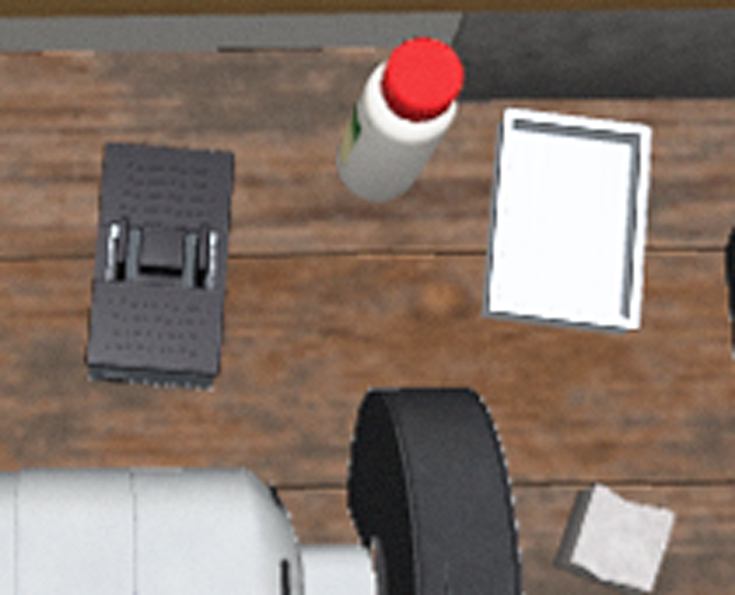

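```bash
python3 - <<'E'
from h import *
for n in['top','side']:
    z=np.load(n+'0.npz');im,W=cloud(n,z['im'],z['d'])
    print(n,'tray',rect(W,.018,.033,(.56,.735),(-.225,-.07)))
    print(n,'bottle',rect(W,.145,.18,(.6,.735),(-.2,.04)))
    for y in np.arange(-.06,.40,.04):
        m=(abs(W[...,1]-y)<.02)&(W[...,0]<.58)&(W[...,0]>.25)
        m2=m&(W[...,2]>.1)
        print(round(y,2),np.nanmax(W[m][:,2]).round(3),W[m2][:,0].max().round(3) if m2.any() else '')
    # objects left area
    m=(W[...,0]>.57)&(W[...,0]<.735)&(W[...,1]>.19)&(W[...,1]<.40)&(W[...,2]>.01)
    print('left area',m.sum(), W[m][:,1].min() if m.any() else '')
i=cams.camera_info('top');T=i['extrinsics'];Z=.028
for u,v in[(505,110),(651,127),(640,330),(487,316)]:
    u=290+u/3.5;v=150+v/3.5
    r=T[:3,:3]@[(u-i['cx'])/i['fx'],(v-i['cy'])/i['fy'],1];print((T[:3,3]+r*(Z-T[2,3])/r[2]).round(4))
E
```

```text
top tray (555, array([ 0.6553, -0.1464]), array([0.0935, 0.1337]), 81.6, np.float64(0.0289))
top bottle (414, array([ 0.7017, -0.0299]), array([0.0432, 0.042 ]), 20.1, np.float64(0.1595))
-0.06 0.275 0.522
-0.02 0.281 0.523
0.02 0.273 0.527
0.06 0.204 0.483
0.1 0.205 0.484
0.14 0.208 0.484
0.18 0.206 0.485
0.22 0.205 0.483
0.26 0.204 0.484
0.3 0.275 0.443
0.34 0.282 0.526
0.38 0.276 0.522
left area 0 
side tray (316, array([ 0.6576, -0.1475]), array([0.0958, 0.1342]), 82.2, np.float64(0.0265))
side bottle (237, array([ 0.7042, -0.0306]), array([0.0426, 0.0418]), 60.2, np.float64(0.1608))
-0.06 0.277 0.527
-0.02 0.283 0.528
0.02 0.276 0.528
0.06 0.209 0.486
0.1 0.21 0.487
0.14 0.209 0.488
0.18 0.209 0.488
0.22 0.208 0.487
0.26 0.208 0.486
0.3 0.277 0.454
0.34 0.286 0.528
0.38 0.277 0.527
left area 7 0.21948528370765863
[ 0.7271 -0.111   0.028 ]
[ 0.7144 -0.2039  0.028 ]
[ 0.5815 -0.1854  0.028 ]
[ 0.5918 -0.0906  0.028 ]
```

Emit:
step_arm([
  {"xyz": [0,0,-1],"turn": [0,0,-1],"gripper": 1},
  {"xyz": [0,0,-1],"turn": [0,0,-1],"gripper": 1},
  {"xyz": [0,0,-0.5],"turn": [0,0,0],"gripper": 1},
  {"xyz": [0,0,0],"turn": [0,0,0],"gripper": 1},
])

```text
time_s: 0.43
position: [0.1416, 0.5323, 0.355]
tool_rot: [[0.099, 0.995, 0.004], [0.995, -0.099, 0.008], [0.008, 0.003, -1.0]]
ft_force: [0.1, -0.1, 1.6]
grip_width: 0.0859
```

Emit:
step_arm([
  {"xyz": [-0.46,0.65,0],"turn": [0,0,0],"gripper": 1},
  {"xyz": [-0.46,0.65,0],"turn": [0,0,0],"gripper": 1},
  {"xyz": [-0.46,0.65,0],"turn": [0,0,0],"gripper": 1},
  {"xyz": [-0.46,0.65,0],"turn": [0,0,0],"gripper": 1},
  {"xyz": [-0.46,0.65,0],"turn": [0,0,0],"gripper": 1},
  {"xyz": [-0.46,0.65,0],"turn": [0,0,0],"gripper": 1},
  {"xyz": [-0.46,0.65,0],"turn": [0,0,0],"gripper": 1},
  {"xyz": [-0.46,0.65,0],"turn": [0,0,0],"gripper": 1},
  {"xyz": [-0.46,0.65,0],"turn": [0,0,0],"gripper": 1},
  {"xyz": [-0.46,0.65,0],"turn": [0,0,0],"gripper": 1},
  {"xyz": [-0.46,0.65,0],"turn": [0,0,0],"gripper": 1},
  {"xyz": [-0.46,0.65,0],"turn": [0,0,0],"gripper": 1},
  {"xyz": [-0.46,0.65,0],"turn": [0,0,0],"gripper": 1},
  {"xyz": [-0.46,0.65,0],"turn": [0,0,0],"gripper": 1},
  {"xyz": [-0.46,0.65,0],"turn": [0,0,0],"gripper": 1},
  {"xyz": [-0.46,0.65,0],"turn": [0,0,0],"gripper": 1},
  {"xyz": [-0.46,0.65,0],"turn": [0,0,0],"gripper": 1},
  {"xyz": [-0.46,0.65,0],"turn": [0,0,0],"gripper": 1},
  {"xyz": [-0.46,0.65,0],"turn": [0,0,0],"gripper": 1},
  {"xyz": [-0.46,0.65,0],"turn": [0,0,0],"gripper": 1},
])

```text
time_s: 2.1
position: [0.6229, 0.1123, 0.3489]
tool_rot: [[0.1, 0.995, -0.002], [0.995, -0.1, 0.0], [-0.0, -0.002, -1.0]]
ft_force: [0.1, 0.2, 1.0]
grip_width: 0.0852
```

```bash
python3 - <<'E'
from h import *
s=env.observe();print(s['position'],s['tool_rot'].round(4) if hasattr(s['tool_rot'],'round') else s['tool_rot'],np.round(s['q'],1),np.round(s['joint_efforts'],1))
i=cams.camera_info('wrist');print(i)
im,d=cams.get_image('wrist');np.savez('w1.npz',im=im,d=d,**{k:i[k] for k in i if k!='model'})
cv2.imwrite('pics/w1.png',im[:,:,::-1])
im,d=cams.get_image('side');cv2.imwrite('pics/s1.png',im[:,:,::-1])
E
```

```text
[0.62288888 0.11229118 0.34893006] [[ 1.001e-01  9.950e-01 -2.200e-03]
 [ 9.950e-01 -1.001e-01  0.000e+00]
 [-2.000e-04 -2.200e-03 -1.000e+00]] [ -0.5  28.6  47.3  -0.  104.3 -84.7] [  1.5 -56.5 -22.3  -0.1  -0.4   0.5]
{'fx': 371.64829954431775, 'fy': 371.64829954431775, 'cx': 322.10646952511075, 'cy': 239.46005390565628, 'extrinsics': array([[ 9.87251833e-02,  9.42769288e-01,  3.18495538e-01,
         5.40116121e-01],
       [ 9.95114602e-01, -9.33659451e-02, -3.20893851e-02,
         1.21615436e-01],
       [-5.16249811e-04,  3.20107592e-01, -9.47381055e-01,
         4.73237015e-01],
       [ 0.00000000e+00,  0.00000000e+00,  0.00000000e+00,
         1.00000000e+00]])}
```

View pics/w1.png

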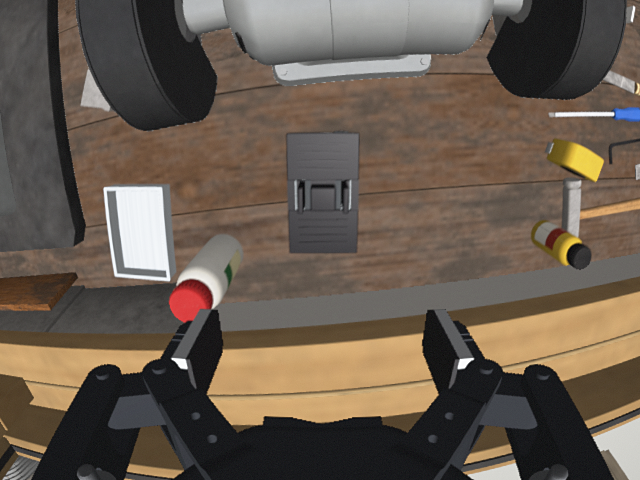

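View pics/s1.png

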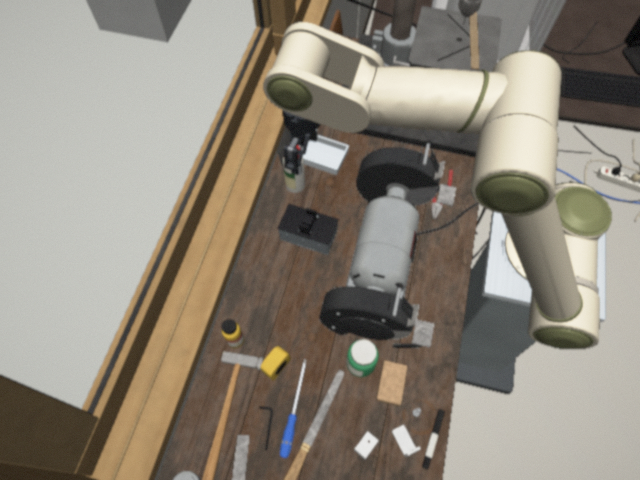

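```bash
cat >> h.py <<'E'
def wcloud():
    i=cams.camera_info('wrist');im,d=cams.get_image('wrist')
    return im,wc(i,d)
def wc(i,d):
    v,u=np.mgrid[:480,:640].astype(float)
    a=(u-i['cx'])/i['fx'];b=(v-i['cy'])/i['fy'];th=np.hypot(a,b)+1e-9
    k=np.tan(th)/th
    P=np.stack([a*k*d,b*k*d,d],-1);T=np.array(i['extrinsics'])
    W=P@T[:3,:3].T+T[:3,3];W[(d==0)|(th>1.3)]=np.nan
    return W
E
python3 - <<'E'
from h import *
z=np.load('w1.npz');W=wc(z,z['d'])
print('cover',rect(W,.057,.07,(.5,.74),(0.03,.2)))
print('tabs',rect(W,.082,.11,(.5,.74),(0.06,.2)))
print('tray',rect(W,.018,.033,(.56,.735),(-.225,-.07)))
print(np.nanmedian(W[100:130,200:270,2]))
E
```

```text
cover (6949, array([0.6238, 0.1146]), array([0.0804, 0.1399]), 85.0, np.float64(0.0647))
tabs (994, array([0.6235, 0.1141]), array([0.0554, 0.0285]), 84.5, np.float64(0.0879))
tray (1602, array([ 0.6557, -0.1463]), array([0.0943, 0.1333]), 81.6, np.float64(0.0295))
0.0007322819212594589
```

Emit:
step_arm([
  {"xyz": [0.05,0.02,1],"turn": [0,0,0],"gripper": 1},
  {"xyz": [0,0,1],"turn": [0,0,0],"gripper": 1},
  {"xyz": [0,0,1],"turn": [0,0,0],"gripper": 1},
  {"xyz": [0,0,1],"turn": [0,0,0],"gripper": 1},
  {"xyz": [0,0,1],"turn": [0,0,0],"gripper": 1},
  {"xyz": [0,0,0.8],"turn": [0,0,0],"gripper": 1},
  {"xyz": [0,0,0.3],"turn": [0,0,0],"gripper": 1},
  {"xyz": [0,0,0.2],"turn": [0,0,0],"gripper": 1},
  {"xyz": [0,0,0.1],"turn": [0,0,0],"gripper": 1},
  {"xyz": [0,0,0],"turn": [0,0,0],"gripper": 1},
])

```text
time_s: 3.03
position: [0.6228, 0.1157, 0.094]
tool_rot: [[0.1, 0.995, -0.001], [0.995, -0.1, 0.0], [-0.0, -0.001, -1.0]]
ft_force: [-0.4, -0.3, 0.5]
grip_width: 0.0852
```

Emit:
step_arm([
  {"xyz": [-0.03,0.02,0.12],"turn": [0,0,0],"gripper": 1},
  {"xyz": [0,0,0],"turn": [0,0,0],"gripper": 0.1},
  {"xyz": [0,0,0],"turn": [0,0,0],"gripper": -0.2},
  {"xyz": [0,0,0],"turn": [0,0,0],"gripper": -0.2},
  {"xyz": [0,0,0],"turn": [0,0,0],"gripper": -0.2},
  {"xyz": [0,0,0],"turn": [0,0,0],"gripper": -0.2},
  {"xyz": [0,0,0],"turn": [0,0,0],"gripper": -0.2},
  {"xyz": [0,0,0],"turn": [0,0,0],"gripper": -0.2},
], squeeze=40)

```text
time_s: 3.7
position: [0.6242, 0.1137, 0.0915]
tool_rot: [[0.1, 0.995, 0.003], [0.995, -0.1, -0.001], [-0.001, 0.003, -1.0]]
ft_force: [-3.0, -2.0, 9.5]
grip_width: 0.0398
```

Emit:
step_arm([
  {"xyz": [0,0,-0.1],"turn": [0,0,0],"gripper": -0.2},
  {"xyz": [0,0,-0.2],"turn": [0,0,0],"gripper": -0.2},
  {"xyz": [0,0,-0.3],"turn": [0,0,0],"gripper": -0.2},
  {"xyz": [0,0,-0.4],"turn": [0,0,0],"gripper": -0.2},
  {"xyz": [0,0,-0.5],"turn": [0,0,0],"gripper": -0.2},
  {"xyz": [0,0,-0.6],"turn": [0,0,0],"gripper": -0.2},
  {"xyz": [0,0,0],"turn": [0,0,0],"gripper": -0.2},
])

```text
time_s: 4.28
position: [0.6253, 0.1144, 0.1786]
tool_rot: [[0.099, 0.995, 0.008], [0.995, -0.099, 0.0], [0.001, 0.008, -1.0]]
ft_force: [0.3, 0.5, -0.4]
grip_width: 0.0396
```

```bash
python3 - <<'E'
from h import *
print(env.observe()['position'])
im,W=wcloud();cv2.imwrite('pics/w2.png',im[:,:,::-1])
print(rect(W,.005,.057,(.55,.7),(.15,.16)))
E
```

```text
[0.62528376 0.11437978 0.1786106 ]
(116, array([0.5648, 0.1526]), array([0.0091, 0.0139]), 71.2, np.float64(0.0282))
```

View pics/w2.png

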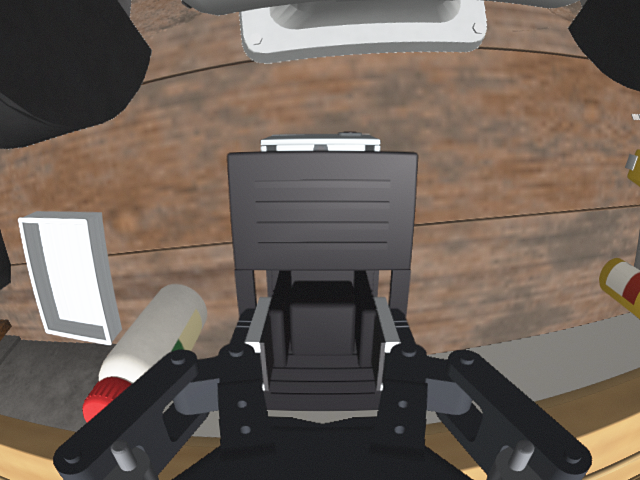

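Emit:
step_arm([
  {"xyz": [0.5,0.05,0],"turn": [0,0,0],"gripper": -0.2},
  {"xyz": [0.8,0.05,0],"turn": [0,0,0],"gripper": -0.2},
  {"xyz": [0.8,0.05,0],"turn": [0,0,0],"gripper": -0.2},
  {"xyz": [0.8,0.05,0],"turn": [0,0,0],"gripper": -0.2},
  {"xyz": [0.6,0.05,0.4],"turn": [0,0,0],"gripper": -0.2},
  {"xyz": [0.2,0.02,0.7],"turn": [0,0,0],"gripper": -0.2},
  {"xyz": [0,0,0.8],"turn": [0,0,0],"gripper": -0.2},
  {"xyz": [0,0,0.5],"turn": [0,0,0],"gripper": -0.2},
  {"xyz": [0,0,0.3],"turn": [0,0,0],"gripper": -0.2},
  {"xyz": [0,0,0.1],"turn": [0,0,0],"gripper": -0.2},
  {"xyz": [0,0,0],"turn": [0,0,0],"gripper": -0.2},
])

```text
time_s: 5.25
position: [0.649, 0.2602, 0.0606]
tool_rot: [[0.1, 0.995, -0.002], [0.995, -0.1, -0.0], [-0.0, -0.002, -1.0]]
ft_force: [-0.7, -0.3, -2.0]
grip_width: 0.0397
```

Emit:
step_arm([
  {"xyz": [0,0,0.08],"turn": [0,0,0],"gripper": -0.2},
  {"xyz": [0,0,0.06],"turn": [0,0,0],"gripper": -0.2},
  {"xyz": [0,0,0.02],"turn": [0,0,0],"gripper": -0.2},
  {"xyz": [0,0,0],"turn": [0,0,0],"gripper": -0.2},
])

```text
time_s: 5.58
position: [0.6494, 0.2603, 0.0557]
tool_rot: [[0.1, 0.995, 0.001], [0.995, -0.1, 0.0], [0.0, 0.001, -1.0]]
ft_force: [-0.1, 0.2, -1.7]
grip_width: 0.0399
```

Emit:
step_arm([
  {"xyz": [0,0,0.04],"turn": [0,0,0],"gripper": -0.2},
  {"xyz": [0,0,0.03],"turn": [0,0,0],"gripper": -0.2},
  {"xyz": [0,0,0],"turn": [0,0,0],"gripper": -0.2},
])

```text
time_s: 5.83
position: [0.6495, 0.2605, 0.0536]
tool_rot: [[0.1, 0.995, 0.002], [0.995, -0.1, 0.0], [0.0, 0.002, -1.0]]
ft_force: [-1.6, -0.4, 5.3]
grip_width: 0.0398
```

Emit:
step_arm([
  {"xyz": [0,0,0],"turn": [0,0,0],"gripper": 0.6},
  {"xyz": [0,0,0],"turn": [0,0,0],"gripper": 0.8},
  {"xyz": [0,0,0],"turn": [0,0,0],"gripper": 0.8},
  {"xyz": [0,0,0],"turn": [0,0,0],"gripper": 0.8},
  {"xyz": [0,0,-0.4],"turn": [0,0,0],"gripper": 0.8},
  {"xyz": [0,0,-0.8],"turn": [0,0,0],"gripper": 0.8},
  {"xyz": [0,0,-1],"turn": [0,0,0],"gripper": -0.44},
  {"xyz": [0,0,-1],"turn": [0,0,0],"gripper": -0.44},
  {"xyz": [-0.5,-0.05,-0.8],"turn": [0,0,0],"gripper": -0.44},
  {"xyz": [-0.8,-0.05,0],"turn": [0,0,0],"gripper": -0.44},
  {"xyz": [-0.8,-0.05,0],"turn": [0,0,0],"gripper": -0.44},
  {"xyz": [-0.8,-0.05,0],"turn": [0,0,0],"gripper": -0.44},
  {"xyz": [-0.8,-0.05,0],"turn": [0,0,0],"gripper": -0.44},
  {"xyz": [0,0,0],"turn": [0,0,0],"gripper": -0.44},
  {"xyz": [0,0,0],"turn": [0,0,0],"gripper": -0.44},
])

```text
time_s: 7.08
position: [0.6245, 0.1126, 0.2127]
tool_rot: [[0.102, 0.995, 0.0], [0.995, -0.102, 0.0], [0.0, 0.0, -1.0]]
ft_force: [0.0, -0.2, 0.3]
grip_width: 0.0235
```

```bash
python3 - <<'E'
from h import *
print(env.observe()['position'])
im,W=wcloud();cv2.imwrite('pics/w3.png',im[:,:,::-1])
print('handle',rect(W,.046,.06,(.57,.68),(.095,.135)))
print('body',rect(W,.024,.045,(.56,.685),(.085,.145)))
print('rim',rect(W,.055,.066,(.5,.74),(.03,.2)))
print('cover',rect(W,.02,.03,(.55,.74),(.2,.32)),rect(W,.04,.06,(.55,.74),(.2,.32)))
E
```

```text
[0.62452418 0.11260188 0.21265811]
handle (914, array([0.6206, 0.1147]), array([0.0096, 0.0592]), 84.0, np.float64(0.0544))
body (4475, array([0.6226, 0.115 ]), array([0.1247, 0.0598]), 0.1, np.float64(0.0344))
rim (3355, array([0.6238, 0.1143]), array([0.0788, 0.1361]), 84.7, np.float64(0.06))
cover (8665, array([0.6485, 0.2612]), array([0.0816, 0.1391]), 84.3, np.float64(0.0266)) (1760, array([0.6486, 0.261 ]), array([0.0557, 0.0284]), 84.1, np.float64(0.0496))
```

View pics/w3.png

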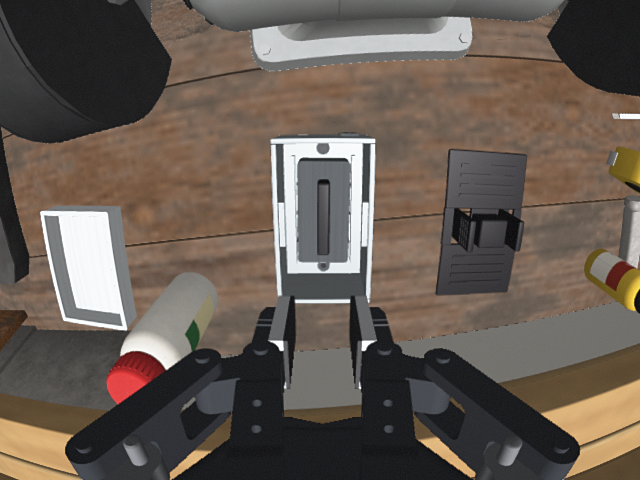

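Emit:
step_arm([
  {"xyz": [0.04,-0.1,0.8],"turn": [0,0,0],"gripper": -0.52},
  {"xyz": [0,0,0.9],"turn": [0,0,0],"gripper": -0.52},
  {"xyz": [0,0,0.7],"turn": [0,0,0],"gripper": -0.52},
  {"xyz": [0,0,0.5],"turn": [0,0,0],"gripper": -0.52},
  {"xyz": [0,0,0.3],"turn": [0,0,0],"gripper": -0.52},
  {"xyz": [0,0,0.2],"turn": [0,0,0],"gripper": -0.52},
  {"xyz": [0,0,0.1],"turn": [0,0,0],"gripper": -0.52},
  {"xyz": [0,0,0.1],"turn": [0,0,0],"gripper": -0.52},
  {"xyz": [0,0,0],"turn": [0,0,0],"gripper": -0.52},
])

```text
time_s: 7.88
position: [0.6208, 0.1165, 0.0683]
tool_rot: [[0.099, 0.995, 0.0], [0.995, -0.099, 0.0], [0.0, 0.0, -1.0]]
ft_force: [-0.8, -0.6, -0.4]
grip_width: 0.0205
```

Emit:
step_arm([
  {"xyz": [-0.04,0,0.1],"turn": [0,0,0],"gripper": -0.52},
  {"xyz": [0,0,0.1],"turn": [0,0,0],"gripper": -0.52},
  {"xyz": [0,0,0.05],"turn": [0,0,0],"gripper": -0.52},
  {"xyz": [0,0,0],"turn": [0,0,0],"gripper": -0.52},
])

```text
time_s: 8.22
position: [0.6204, 0.1144, 0.058]
tool_rot: [[0.1, 0.995, -0.001], [0.995, -0.1, 0.0], [-0.0, -0.001, -1.0]]
ft_force: [-0.3, 0.2, 0.1]
grip_width: 0.0207
```

Close on the handle and lift.

Emit:
step_arm([
  {"xyz": [0,0,0],"turn": [0,0,0],"gripper": -1},
  {"xyz": [0,0,0],"turn": [0,0,0],"gripper": -1},
  {"xyz": [0,0,0],"turn": [0,0,0],"gripper": -1},
  {"xyz": [0,0,0],"turn": [0,0,0],"gripper": -1},
  {"xyz": [0,0,-0.1],"turn": [0,0,0],"gripper": -1},
  {"xyz": [0,0,-0.3],"turn": [0,0,0],"gripper": -1},
], squeeze=60)

```text
time_s: 8.72
position: [0.6194, 0.1145, 0.0727]
tool_rot: [[0.1, 0.995, -0.004], [0.995, -0.1, 0.0], [-0.0, -0.004, -1.0]]
ft_force: [0.4, 0.5, -4.1]
grip_width: 0.0083
```

Emit:
step_arm([
  {"xyz": [0,0,-0.6],"turn": [0,0,0],"gripper": -1},
  {"xyz": [0,0,-0.9],"turn": [0,0,0],"gripper": -1},
  {"xyz": [0,0,-1],"turn": [0,0,0],"gripper": -1},
  {"xyz": [0,0,-1],"turn": [0,0,0],"gripper": -1},
  {"xyz": [0,0,-0.9],"turn": [0,0,0],"gripper": -1},
  {"xyz": [-0.3,0.05,-0.6],"turn": [0,0,0],"gripper": -1},
  {"xyz": [-0.7,0.17,0],"turn": [0,0,0],"gripper": -1},
  {"xyz": [-0.9,0.22,0],"turn": [0,0,0],"gripper": -1},
  {"xyz": [-0.9,0.22,0],"turn": [0,0,0],"gripper": -1},
  {"xyz": [-0.9,0.22,0],"turn": [0,0,0],"gripper": -1},
  {"xyz": [-0.9,0.22,0],"turn": [0,0,0],"gripper": -1},
  {"xyz": [-0.9,0.22,0],"turn": [0,0,0],"gripper": -1},
  {"xyz": [-0.6,0.15,0],"turn": [0,0,0],"gripper": -1},
  {"xyz": [-0.3,0.1,0],"turn": [0,0,0],"gripper": -1},
  {"xyz": [0,0,0],"turn": [0,0,0],"gripper": -1},
  {"xyz": [0,0,0],"turn": [0,0,0],"gripper": -1},
])

```text
time_s: 10.05
position: [0.6574, -0.1462, 0.2739]
tool_rot: [[0.1, 0.995, -0.001], [0.995, -0.1, 0.001], [0.001, -0.001, -1.0]]
ft_force: [-0.8, 0.4, -3.2]
grip_width: 0.008
```

Emit:
step_arm([
  {"xyz": [0,0,0.6],"turn": [0,0,0],"gripper": -1},
  {"xyz": [0,0,1],"turn": [0,0,0],"gripper": -1},
  {"xyz": [0,0,1],"turn": [0,0,0],"gripper": -1},
  {"xyz": [0,0,1],"turn": [0,0,0],"gripper": -1},
  {"xyz": [0,0,0.7],"turn": [0,0,0],"gripper": -1},
  {"xyz": [0,0,0.4],"turn": [0,0,0],"gripper": -1},
  {"xyz": [0,0,0.2],"turn": [0,0,0],"gripper": -1},
  {"xyz": [0,0,0.1],"turn": [0,0,0],"gripper": -1},
  {"xyz": [0,0,0],"turn": [0,0,0],"gripper": -1},
])

```text
time_s: 10.8
position: [0.6578, -0.1456, 0.0747]
tool_rot: [[0.099, 0.995, 0.0], [0.995, -0.099, -0.0], [0.0, 0.0, -1.0]]
ft_force: [-0.5, 0.5, -2.9]
grip_width: 0.0081
```

Emit:
step_arm([
  {"xyz": [0,0,0.15],"turn": [0,0,0],"gripper": -1},
  {"xyz": [0,0,0.13],"turn": [0,0,0],"gripper": -1},
  {"xyz": [0,0,0.1],"turn": [0,0,0],"gripper": -1},
  {"xyz": [0,0,0.04],"turn": [0,0,0],"gripper": -1},
  {"xyz": [0,0,0],"turn": [0,0,0],"gripper": -1},
])

```text
time_s: 11.22
position: [0.6575, -0.1466, 0.0576]
tool_rot: [[0.1, 0.995, 0.0], [0.995, -0.1, -0.0], [-0.0, 0.0, -1.0]]
ft_force: [0.5, -0.3, -3.9]
grip_width: 0.0084
```

Emit:
step_arm([
  {"xyz": [0,0,0.03],"turn": [0,0,0],"gripper": -1},
  {"xyz": [0,0,0.02],"turn": [0,0,0],"gripper": -1},
  {"xyz": [0,0,0],"turn": [0,0,0],"gripper": -1},
])

```text
time_s: 11.47
position: [0.6576, -0.1468, 0.0573]
tool_rot: [[0.1, 0.995, 0.001], [0.995, -0.1, -0.001], [-0.001, 0.001, -1.0]]
ft_force: [-4.1, 0.6, 7.4]
grip_width: 0.0082
```

Emit:
step_arm([
  {"xyz": [0,0,0],"turn": [0,0,0],"gripper": -0.5},
  {"xyz": [0,0,0],"turn": [0,0,0],"gripper": -0.5},
  {"xyz": [0,0,0],"turn": [0,0,0],"gripper": -0.5},
  {"xyz": [0,0,-0.3],"turn": [0,0,0],"gripper": -0.5},
  {"xyz": [0,0,-0.8],"turn": [0,0,0],"gripper": -0.5},
  {"xyz": [0,0,-1],"turn": [0,0,0],"gripper": -0.5},
  {"xyz": [0,0,-1],"turn": [0,0,0],"gripper": -0.5},
  {"xyz": [0,0,-1],"turn": [0,0,0],"gripper": -0.5},
  {"xyz": [0,0,-1],"turn": [0,0,0],"gripper": -0.5},
  {"xyz": [0,0,0],"turn": [0,0,0],"gripper": -0.5},
])

```text
time_s: 12.3
position: [0.6591, -0.1469, 0.27]
tool_rot: [[0.099, 0.995, 0.015], [0.995, -0.099, -0.006], [-0.005, 0.016, -1.0]]
ft_force: [0.5, 0.2, 1.5]
grip_width: 0.0213
```

```bash
python3 - <<'E'
from h import *
print(env.observe()['position'])
im,W=wcloud();cv2.imwrite('pics/w4.png',im[:,:,::-1])
print('handle',rect(W,.044,.06,(.6,.72),(-.18,-.11)))
print('body',rect(W,.03,.036,(.6,.72),(-.18,-.11)))
print('tray',rect(W,.018,.035,(.56,.735),(-.225,-.07)))
E
```

```text
[ 0.65908477 -0.14692981  0.27004726]
handle (678, array([ 0.6581, -0.146 ]), array([0.0096, 0.0603]), 84.2, np.float64(0.0533))
body (3236, array([ 0.6675, -0.1402]), array([0.0683, 0.1061]), 84.5, np.float64(0.0334))
tray (5412, array([ 0.6553, -0.1467]), array([0.0928, 0.134 ]), 81.4, np.float64(0.0323))
```

View pics/w4.png

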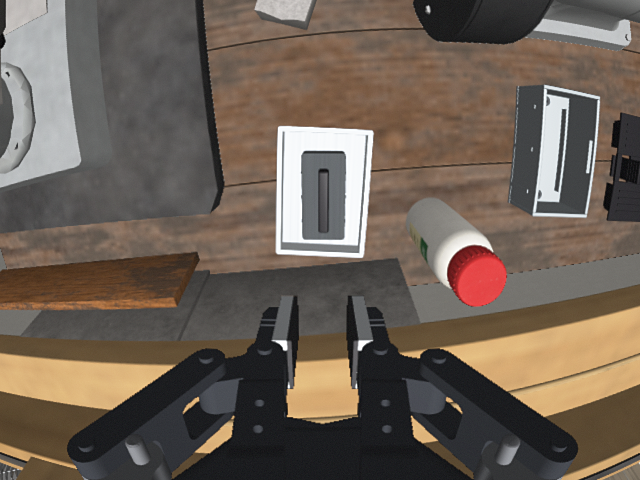

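Emit:
step_arm([
  {"xyz": [0.4,-0.05,0],"turn": [0,0,0],"gripper": -0.5},
  {"xyz": [0.8,-0.1,0],"turn": [0,0,0],"gripper": 0},
  {"xyz": [0.9,-0.12,0],"turn": [0,0,0],"gripper": 1},
  {"xyz": [0.9,-0.12,0],"turn": [0,0,0],"gripper": 1},
  {"xyz": [0.9,-0.12,0],"turn": [0,0,0],"gripper": 1},
  {"xyz": [0.9,-0.12,0],"turn": [0,0,0],"gripper": 1},
  {"xyz": [0.9,-0.12,0],"turn": [0,0,0],"gripper": 1},
  {"xyz": [0.9,-0.12,0],"turn": [0,0,0],"gripper": 1},
  {"xyz": [0.9,-0.12,0],"turn": [0,0,0],"gripper": 1},
  {"xyz": [0.9,-0.12,0],"turn": [0,0,0],"gripper": 1},
  {"xyz": [0.9,-0.1,0],"turn": [0,0,0],"gripper": 1},
  {"xyz": [0.6,-0.06,0],"turn": [0,0,0],"gripper": 1},
  {"xyz": [0.2,0,0.4],"turn": [0,0,0],"gripper": 1},
  {"xyz": [0,0,0.8],"turn": [0,0,0],"gripper": 1},
  {"xyz": [0,0,0.9],"turn": [0,0,0],"gripper": 1},
  {"xyz": [0,0,0.5],"turn": [0,0,0],"gripper": 1},
  {"xyz": [0,0,0],"turn": [0,0,0],"gripper": 1},
  {"xyz": [0,0,0],"turn": [0,0,0],"gripper": 1},
])

```text
time_s: 13.85
position: [0.6464, 0.2611, 0.1544]
tool_rot: [[0.099, 0.995, -0.003], [0.995, -0.099, -0.001], [-0.001, -0.003, -1.0]]
ft_force: [-0.3, 0.0, 0.9]
grip_width: 0.0855
```

Emit:
step_arm([
  {"xyz": [0,0.05,0.5],"turn": [0,0,0],"gripper": 1},
  {"xyz": [0,0,0.8],"turn": [0,0,0],"gripper": 1},
  {"xyz": [0,0,0.6],"turn": [0,0,0],"gripper": 1},
  {"xyz": [0,0,0.3],"turn": [0,0,0],"gripper": 1},
  {"xyz": [0,0,0.2],"turn": [0,0,0],"gripper": 1},
  {"xyz": [0,0,0.1],"turn": [0,0,0],"gripper": 1},
  {"xyz": [0,0,0],"turn": [0,0,0],"gripper": 1},
  {"xyz": [0,0,0],"turn": [0,0,0],"gripper": 1},
])

```text
time_s: 14.52
position: [0.6499, 0.2606, 0.0572]
tool_rot: [[0.1, 0.995, 0.002], [0.995, -0.1, 0.001], [0.001, 0.002, -1.0]]
ft_force: [-0.8, -0.1, 0.2]
grip_width: 0.0854
```

Emit:
step_arm([
  {"xyz": [0,-0.03,0.08],"turn": [0,0,0],"gripper": 1},
  {"xyz": [0,0,0],"turn": [0,0,0],"gripper": 0.1},
  {"xyz": [0,0,0],"turn": [0,0,0],"gripper": -0.2},
  {"xyz": [0,0,0],"turn": [0,0,0],"gripper": -0.2},
  {"xyz": [0,0,0],"turn": [0,0,0],"gripper": -0.2},
  {"xyz": [0,0,0],"turn": [0,0,0],"gripper": -0.2},
  {"xyz": [0,0,0],"turn": [0,0,0],"gripper": -0.2},
  {"xyz": [0,0,0],"turn": [0,0,0],"gripper": -0.2},
], squeeze=40)

```text
time_s: 15.18
position: [0.6485, 0.2606, 0.0542]
tool_rot: [[0.099, 0.995, 0.002], [0.995, -0.099, 0.0], [0.001, 0.002, -1.0]]
ft_force: [-3.0, -0.4, 8.9]
grip_width: 0.0399
```

Emit:
step_arm([
  {"xyz": [0,0,-0.2],"turn": [0,0,0],"gripper": -0.2},
  {"xyz": [0,0,-0.6],"turn": [0,0,0],"gripper": -0.2},
  {"xyz": [0,0,-0.9],"turn": [0,0,0],"gripper": -0.2},
  {"xyz": [0,0,-0.8],"turn": [0,0,0],"gripper": -0.2},
  {"xyz": [-0.3,-0.02,-0.4],"turn": [0,0,0],"gripper": -0.2},
  {"xyz": [-0.7,-0.05,0],"turn": [0,0,0],"gripper": -0.2},
  {"xyz": [-0.8,-0.05,0],"turn": [0,0,0],"gripper": -0.2},
  {"xyz": [-0.8,-0.05,0],"turn": [0,0,0],"gripper": -0.2},
  {"xyz": [-0.7,-0.05,0],"turn": [0,0,0],"gripper": -0.2},
  {"xyz": [-0.4,-0.03,0],"turn": [0,0,0],"gripper": -0.2},
  {"xyz": [0,0,0],"turn": [0,0,0],"gripper": -0.2},
  {"xyz": [0,0,0],"turn": [0,0,0],"gripper": -0.2},
  {"xyz": [0,0,0],"turn": [0,0,0],"gripper": -0.2},
])

```text
time_s: 16.27
position: [0.6231, 0.1145, 0.168]
tool_rot: [[0.1, 0.995, -0.001], [0.995, -0.1, 0.0], [0.0, -0.001, -1.0]]
ft_force: [0.0, 1.4, -1.9]
grip_width: 0.0396
```

```bash
python3 - <<'E'
from h import *
s=env.observe();p=s['position'];print(p,s['tool_rot'][1,0],s['tool_rot'][0,0])
im,W=wcloud()
z=p[2]-.0255-.002
print('plate',z,rect(W,z-.008,z+.008,(.5,.74),(.03,.2)))
m=(abs(W[...,2]-z)<.008)&(abs(W[...,1]-.114)<.05)&(W[...,0]>.54)&(W[...,0]<.6)
A=np.c_[W[m][:,:2],np.ones(m.sum())];print('plane',np.linalg.lstsq(A,W[m][:,2],rcond=None)[0])
E
```

```text
[0.62311507 0.1144819  0.16796174] 0.9950299385002279 0.09957600220194975
plate 0.14046173722845257 (30201, array([0.6238, 0.1153]), array([0.0809, 0.14  ]), 84.3, np.float64(0.1404))
plane [ 5.17586785e-03 -1.35945985e-04  1.37557704e-01]
```

Emit:
step_arm([
  {"xyz": [-0.02,0,0.4],"turn": [0,0,-0.09],"gripper": -0.2},
  {"xyz": [0,0,0.4],"turn": [0,0,0],"gripper": -0.2},
  {"xyz": [0,0,0.3],"turn": [0,0,0],"gripper": -0.2},
  {"xyz": [0,0,0.1],"turn": [0,0,0],"gripper": -0.2},
  {"xyz": [0,0,0],"turn": [0,0,0],"gripper": -0.2},
  {"xyz": [0,0,0],"turn": [0,0,0],"gripper": -0.2},
])

```text
time_s: 16.82
position: [0.6234, 0.114, 0.1207]
tool_rot: [[0.092, 0.996, 0.001], [0.996, -0.092, 0.0], [0.0, 0.001, -1.0]]
ft_force: [-0.3, 0.6, -1.9]
grip_width: 0.0395
```

Emit:
step_arm([
  {"xyz": [0,0,0.1],"turn": [0,0,0],"gripper": -0.2},
  {"xyz": [0,0,0.1],"turn": [0,0,0],"gripper": -0.2},
  {"xyz": [0,0,0.1],"turn": [0,0,0],"gripper": -0.2},
  {"xyz": [0,0,0.1],"turn": [0,0,0],"gripper": -0.2},
  {"xyz": [0,0,0],"turn": [0,0,0],"gripper": -0.2},
])

```text
time_s: 17.23
position: [0.6229, 0.1134, 0.1034]
tool_rot: [[0.093, 0.996, -0.001], [0.996, -0.093, 0.0], [-0.0, -0.001, -1.0]]
ft_force: [-1.3, -0.6, -2.8]
grip_width: 0.0396
```

Emit:
step_arm([
  {"xyz": [0,0,0.1],"turn": [0,0,0],"gripper": -0.2},
  {"xyz": [0,0,0.1],"turn": [0,0,0],"gripper": -0.2},
  {"xyz": [0,0,0.06],"turn": [0,0,0],"gripper": -0.2},
  {"xyz": [0,0,0],"turn": [0,0,0],"gripper": -0.2},
])

```text
time_s: 17.57
position: [0.6229, 0.1134, 0.0932]
tool_rot: [[0.092, 0.996, -0.001], [0.996, -0.092, -0.0], [-0.0, -0.001, -1.0]]
ft_force: [-0.2, -0.3, -1.1]
grip_width: 0.0396
```

Emit:
step_arm([
  {"xyz": [0,0,0.04],"turn": [0,0,0],"gripper": -0.2},
  {"xyz": [0,0,0.03],"turn": [0,0,0],"gripper": -0.2},
  {"xyz": [0,0,0],"turn": [0,0,0],"gripper": -0.2},
])

```text
time_s: 17.82
position: [0.6234, 0.1135, 0.0923]
tool_rot: [[0.092, 0.996, 0.001], [0.996, -0.092, -0.0], [-0.0, 0.001, -1.0]]
ft_force: [-2.9, -0.4, 5.6]
grip_width: 0.0394
```

Emit:
step_arm([
  {"xyz": [0,0,0.03],"turn": [0,0,0],"gripper": -0.2},
  {"xyz": [0,0,0],"turn": [0,0,0],"gripper": 0.2},
  {"xyz": [0,0,0],"turn": [0,0,0],"gripper": 0.6},
  {"xyz": [0,0,0],"turn": [0,0,0],"gripper": 0.8},
  {"xyz": [0,0,0],"turn": [0,0,0],"gripper": 0.8},
  {"xyz": [0,0,-0.3],"turn": [0,0,0],"gripper": 0.8},
  {"xyz": [0,0,-0.7],"turn": [0,0,0],"gripper": 0.8},
  {"xyz": [0,0,-1],"turn": [0,0,0],"gripper": 0.8},
  {"xyz": [0,0,-1],"turn": [0,0,0],"gripper": 0.8},
  {"xyz": [0,0,-0.8],"turn": [0,0,0],"gripper": 0.8},
  {"xyz": [0,0,0],"turn": [0,0,0],"gripper": 0.8},
  {"xyz": [0,0,0],"turn": [0,0,0],"gripper": 0.8},
])

```text
time_s: 18.82
position: [0.6237, 0.1135, 0.2437]
tool_rot: [[0.092, 0.996, 0.004], [0.996, -0.092, -0.0], [0.0, 0.004, -1.0]]
ft_force: [0.8, 0.4, -0.6]
grip_width: 0.0768
```

```bash
python3 - <<'E'
from h import *
s=env.observe();print(s['time_s'],s['position'])
im,W=wcloud();cv2.imwrite('pics/w5.png',cv2.resize(im[100:340,160:480,::-1],(800,600)))
m=(abs(W[...,2]-.064)<.006)&(abs(W[...,1]-.114)<.05)&(W[...,0]>.54)&(W[...,0]<.7)
A=np.c_[W[m][:,:2]-[.6238,.1143],np.ones(m.sum())];print('plane',np.linalg.lstsq(A,W[m][:,2],rcond=None)[0])
print('plate',rect(W,.058,.07,(.5,.74),(.03,.2)))
print('tabs',rect(W,.088,.11,(.5,.74),(0.06,.2)),rect(W,.08,.11,(.5,.74),(0.06,.2)))
E
```

```text
18.8167 [0.62369448 0.11345461 0.2437434 ]
plane [ 1.12342403e-04 -2.40134233e-05  6.47026278e-02]
plate (11800, array([0.624 , 0.1145]), array([0.0807, 0.1399]), 84.9, np.float64(0.0647))
tabs (823, array([0.6234, 0.1147]), array([0.055 , 0.0276]), 84.9, np.float64(0.0937)) (1760, array([0.6234, 0.1147]), array([0.055 , 0.0276]), 84.9, np.float64(0.0879))
```

View pics/w5.png

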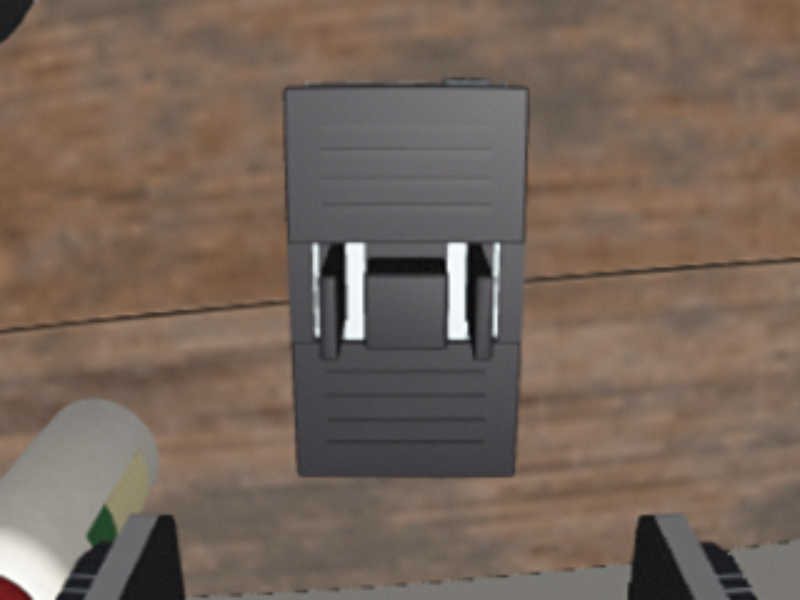

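```bash
python3 - <<'E'
from h import *
from rig import order
z=np.load('side0.npz');_,W0=cloud('side',z['im'],z['d']);_,W=cloud('side')
for n,a in dict(tray=(.018,.033,(.56,.735),(-.225,-.07)),bottle=(.145,.18,(.6,.735),(-.2,.04)),tape=(.055,.075,(.55,.66),(.41,.52)),handle=(.044,.06,(.6,.72),(-.18,-.11)),plate=(.058,.07,(.5,.74),(.03,.2))).items():
    print(n,rect(W0,*a),rect(W,*a))
order.close_job()
E
```

```text
tray (316, array([ 0.6576, -0.1475]), array([0.0958, 0.1342]), 82.2, np.float64(0.0265)) (98, array([ 0.6246, -0.1146]), array([0.0366, 0.0579]), 83.4, np.float64(0.0252))
bottle (237, array([ 0.7042, -0.0306]), array([0.0426, 0.0418]), 60.2, np.float64(0.1608)) (25, array([ 0.7192, -0.0205]), array([0.0066, 0.0192]), 24.3, np.float64(0.1595))
tape (417, array([0.6075, 0.4717]), array([0.0624, 0.0364]), 63.7, np.float64(0.065)) (412, array([0.6078, 0.471 ]), array([0.0613, 0.0354]), 64.5, np.float64(0.0648))
handle (0, None) (0, None)
plate (1164, array([0.6262, 0.113 ]), array([0.0843, 0.1403]), 84.4, np.float64(0.0659)) (1165, array([0.6262, 0.1125]), array([0.0843, 0.1411]), 83.7, np.float64(0.0662))
the job is handed in; nothing more can be done
```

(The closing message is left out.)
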